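Draw a test dock's tray out and bolt it open

TASK

The board in the slide-in test dock is finished. With the fingertips only, push the dock's slide bolt back clear of the tray, hook a fingertip behind the tray's front lip and draw the tray all the way out to its stop, then push the bolt fully home again so that the tray is locked open for unloading. Do not pinch the lip or the bolt's tab, do not touch the board or let it leave its nest, and leave the things lying around undisturbed.

Things in the scene. Friction and masses are not known exactly. Their poses are not given: they have to be found in the camera images.
- dock: slide-in test dock, fixed on the bench, grey aluminium, 215 x 220 mm. Origin: on bench under it; dock -x is its front, +y its left. Side guides 21 mm high, outer faces at y = +-109 mm; black contact block 54 mm high at the rear; slide bolt on a bracket at the left front (y 108 to 188 mm, two dark saddles 36 mm high). Above 75 mm from the bench all is free. Directions below are the dock's
- tray (a joint): how far the tray is drawn out toward dock -x, m: 0 = home, 0.120 = fully out at its stop. About 3 N of friction; stays where left. With the bolt home a steel lug on the tray lets it move only 3 mm; fully out (within 2.5 mm) the bolt can go home again behind a second lug and lock it
- lip (a point): middle of the upper edge of the rear (+x) face of the tray's front lip, 45 mm above the bench; moves with the tray. The lip is an upright flange 150 mm wide along y, 7 mm thick. Behind it is a free apron, 59 mm deep to the board's nest, floor 31 mm below this point, free 70 mm to either side: a fingertip can go down there
- bolt (a joint): how far the slide bolt is drawn back toward dock +y, away from the tray, m: 0 = home, its tip in front of the tray's lug; 0.024 = fully back; the tray is free from 0.013 on. About 2 N of friction; stays where left
- tab (a point): middle of the upper edge of the bolt's thumb tab, 68 mm above the bench; moves with the bolt. The tab is an upright steel plate 22 mm wide along dock x, 8 mm thick along dock y, rising 32 mm above the saddles. Push its flat sides: toward +y to draw the bolt back, toward -y to send it home
- nest (a point): the middle of the board's nest on the tray, at the level of the ledges on which the board lies, 21 mm above the bench; axes parallel to the dock's. Moves with the tray
- board_mid (a point): the centre of the bare plate of the circuit board that lies loose in the tray's nest (green, 110 mm along dock x, 136 mm along dock y, parts up to 25 mm above this point); 1 mm above the nest point when seated
- driver: bystander: screwdriver lying at the right of the dock, 161 mm long along its x, 24 mm high; origin under its middle
- standoff: bystander: small hexagonal spacer, 10 mm across and 22 mm high, standing on end in front of the bolt; origin at the centre of its underside
- marker: bystander: felt marker lying left of the dock, 126 mm long along its x, 13 mm high; origin under its middle

How it is judged:
By the outcome, as a careful person would: the job done as asked, in the order asked, and still so for the second after the job is handed in, with the robot touching nothing.
It also fails if it takes over 54 s, if anything falls off the work surface, if the arm or the gripper's body presses on something with over 40 N, if the wrist force passes 120 N, or if a joint passes its speed limit or range.

ROBOT

A 6-joint arm with a two-finger parallel gripper is mounted at the origin on a cart in front of the work surface, level with it; the furniture and walls round the work are solid. World frame = base frame: x ahead of the robot, y to its left, z up, the work surface at z = 0. Lengths are in mm, angles in degrees, forces in N, time in s.
With the tool pointing down it reaches from about 300 to 850 mm from the base axis. Payload 4.2 kg.
Tool frame: the origin (TCP) lies between the finger pads; the fingertips stand 8 mm ahead of it and the grasp point (between the pads) lies 11 mm behind it; x points along the fingers, y is the direction in which the jaws open and shut, and the axes are right-handed (so a half turn about x gives the same grasp; the last joint's range is limited). The gripper opens to 91 mm and grips with 3 to 60 N. Pads are 32 mm wide; open, the fingers measure 118 mm over their backs; the gripper's body (76 mm by 178 mm) begins 60 mm behind the grasp point.
Start: joints at [-69.557, 18.312, 89.639, -0, 72.044, -1.146], TCP at [211.574, -534.679, 197.676] pointing down, gripper open.
Joint ranges: [-177.97, 177.97], [-48.28, 115.42], [12.27, 149.76], [-77.06, 257.06], [2.81, 150.46], [-146.56, 146.56]. Speed limits (degrees/s): [147.25, 147.25, 180, 180, 180, 180].

INTERFACE

Orientations are given as [roll, pitch, yaw] about the fixed x, y, z axes, in that order (R = Rz(yaw) Ry(pitch) Rx(roll)).
In Python, from workcell import env gives the robot as it stands.
- The arm moves only by the tool arm_command, never from a script. Its arguments are lists of equal length, an entry for each row: "slide": the shift along the tool's x, y, z in cm, a list of three; "turn": the turn, a rotation vector about the tool's x, y, z in rad, a list of three; "grip": the closure in counts, from 0 (fully open) to 255 (shut). A call has 1 to 20 rows; each row is the pose to reach, as a shift and turn from the pose commanded when the call began, along the tool's axes at that moment; what a row does not reach only later rows make up. A row lasts 1/12 s, in which the tool goes at most 41.7 mm and 7.16 degrees, less where a joint would pass 70% of its speed; a pose out of reach is approached as far as the arm can. A call with a gripper value outside its range is refused whole. The fingers move at their own pace and stop on an object; "newtons" is the grip in N (left out, the last holds). Time passes only in rows, so rows that repeat a pose let the fingers close. It gives the time, the measured TCP pose, the force and the opening at its end, in the units of the state.
- env.state(): the state, without advancing time (a new reading comes with each control period).
- env.grab_frame(name): name is "side" or "top"; returns (picture, depth): 384x512x3 uint8, red, green, blue; 384x512 float32, mm along the optical axis (not along the pixel's ray), 0 where there is no reading.
- env.calibration(name): a dict with "K" (3x3 intrinsics, pixels), "k1" (the pictures are not rectified: a ray, as slopes to the right and down, at radius r is drawn at 1 + k1 r^2 times it, then the intrinsics apply), "camera_from_world" (4x4, takes a point from world to camera coordinates). Camera axes: x right, y up, looking along -z (the intrinsics and any distortion apply to the point x, -y, -z); pixel columns grow to the right and rows downward; lengths in mm; the calibration is good to about 2 mm. A picture is of the moment at which its call begins. calibration takes no time and is no camera call.
- env.job_done(): hands the job in, once; it reports no verdict.
Trained networks look in the newest picture that a camera, given by its name, has taken for a name from the list of things; names that differ only in an ending like _2 or _b are one class to them, and where a whole thing is asked for, a point or a joint stands for the part that bears it (a point fixed in the world has none). Each returns a list of dicts, best first, with "p" (0 to 1); they miss things now and then, are a little off and sometimes report something else, mostly with a low value. They report only what shows in the picture. A call takes as long as a camera call.
- env.search_frame(camera, label): "point" ([x, y, z] in mm, in world coordinates, good to about 4 mm: the middle of the surface that is visible of it).
The state is a dict: "time_s": time; "qpos": joint angles; "qvel": joint speeds; "effort": joint torques, N m; "ee_pos": TCP position; "ee_rot": TCP orientation; "force": force on the tool from outside, world axes, zero at the start; "torque": the same for the moment, N m; "gripper_width": finger opening in mm.
Only numpy, scipy, OpenCV 4.12 (cv2) and the standard library are available. Lean on these libraries where they do the work, as an engineer would, in place of code of your own. Each camera call takes 0.05 s, during which the arm holds its last target.

## Working session

There is one attempt and no reset: what is moved stays moved. The work goes in short steps, Python scripts to look and compute and a tool call to move; the robot and the scene stay as the last step left them, time stands still between calls to the robot, and variables do not carry over. Pictures are saved under pics/ and viewed, and the job is handed in when it is done.

Besides the shell and the picture viewer there is one more tool, called after "Call:" in YAML: its name, and indented under it one key for each argument. arm_command: Moves the arm, as the interface text tells. Its arguments: {"type":"object","properties":{"slide":{"type":"array","items":{"type":"array","items":{"type":"number"}}},"turn":{"type":"array","items":{"type":"array","items":{"type":"number"}}},"grip":{"type":"array","items":{"type":"number"}},"newtons":{"type":"number"}},"required":["slide","turn","grip"]}

```bash
ls; mkdir -p pics
cat > h.py <<'E'
import numpy as np, cv2
from workcell import env
def calib(n):
    c=env.calibration(n); return np.array(c["K"]),c["k1"],np.array(c["camera_from_world"])
def proj(n,P):
    K,k1,T=calib(n); P=np.atleast_2d(P); c=(T[:3,:3]@P.T).T+T[:3,3]
    x=c[:,0]/-c[:,2]; y=-c[:,1]/-c[:,2]; r2=x*x+y*y; f=1+k1*r2
    return np.c_[K[0,0]*x*f+K[0,2],K[1,1]*y*f+K[1,2]]
def back(n,u,v,depth):
    K,k1,T=calib(n); u=np.asarray(u,float);v=np.asarray(v,float)
    xd=(u-K[0,2])/K[0,0]; yd=(v-K[1,2])/K[1,1]; x,y=xd.copy(),yd.copy()
    for _ in range(20):
        f=1+k1*(x*x+y*y); x=xd/f;y=yd/f
    C=np.stack([x*depth,-y*depth,-depth*np.ones_like(x)],-1)
    return (C-T[:3,3])@T[:3,:3]
E
python3 - <<'E'
from h import *
for n in ["side","top"]:
    im,d=env.grab_frame(n); np.savez("f_%s0.npz"%n,im=im,d=d)
    cv2.imwrite("pics/%s0.png"%n,cv2.resize(im[:,:,::-1],(800,600)))
    K,k1,T=calib(n); print(n,K[0,0],k1,(-T[:3,:3].T@T[:3,3]).round())
    for l in ["dock","lip","tab","nest","board_mid","driver","standoff","marker","bolt","tray"]:
        r=env.search_frame(n,l); print(l,[(np.round(q["point"]).tolist(),round(q["p"],2)) for q in r[:3]])
s=env.state(); print(s)
E
```

```text
pics
side 418.5337266733692 -0.1155155460045508 [592. 753. 437.]
dock [([651.0, -67.0, 21.0], 0.66)]
lip [([604.0, -84.0, 15.0], 0.86)]
tab [([623.0, 22.0, 46.0], 0.74), ([674.0, -114.0, 28.0], 0.62)]
nest [([598.0, -80.0, 14.0], 0.72), ([613.0, 115.0, 13.0], 0.47)]
board_mid [([677.0, -111.0, 28.0], 0.9), ([532.0, 56.0, 16.0], 0.19)]
driver [([575.0, -263.0, 14.0], 0.6)]
standoff [([613.0, 115.0, 14.0], 0.61), ([529.0, 55.0, 18.0], 0.54)]
marker [([616.0, 118.0, 10.0], 0.65), ([598.0, -84.0, 14.0], 0.48)]
bolt [([624.0, 22.0, 46.0], 0.61), ([651.0, -67.0, 20.0], 0.56), ([676.0, -113.0, 25.0], 0.37)]
tray [([598.0, -87.0, 15.0], 0.84), ([615.0, 119.0, 12.0], 0.37)]
top 427.65999169053646 -0.08554079530616308 [ 492.  -58. 1083.]
dock [([643.0, -119.0, 15.0], 0.92)]
lip [([610.0, -119.0, 17.0], 0.9)]
tab [([621.0, 12.0, 30.0], 0.72)]
nest [([611.0, -121.0, 13.0], 0.9)]
board_mid [([684.0, -134.0, 21.0], 0.72), ([620.0, 10.0, 28.0], 0.64)]
driver [([572.0, -275.0, 20.0], 0.74)]
standoff [([684.0, -132.0, 23.0], 0.39)]
marker [([641.0, 109.0, 6.0], 0.59)]
bolt [([625.0, 12.0, 34.0], 0.6)]
tray [([609.0, -120.0, 15.0], 0.97)]
{'time_s': 1.1, 'qpos': array([-6.95576889e+01,  1.83111991e+01,  8.96393423e+01,  1.27390951e-03,
        7.20455172e+01, -1.14513429e+00]), 'qvel': array([-0.00329065, -0.02973563,  0.02766065,  0.03676873, -0.10092515,
       -0.06150257]), 'effort': array([ 1.17190531e-03, -4.12367356e+01, -2.32230002e+01,  7.28761288e-02,
        3.76432179e-02,  4.84377637e-06]), 'ee_pos': array([ 211.57115544, -534.66666747,  197.68063429]), 'ee_rot': array([105.94664886,  89.99587654, -52.46629844]), 'force': array([-0.63496176,  0.31888342, -0.16033343]), 'torque': array([-0.00154293,  0.00801259,  0.01633992]), 'gripper_width': 90.99111658653062}
```

View pics/side0.png

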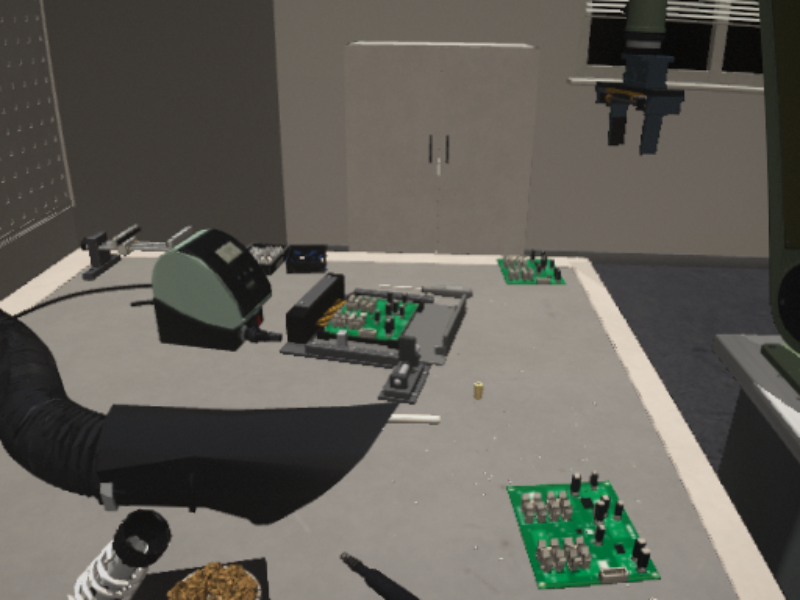

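View pics/top0.png

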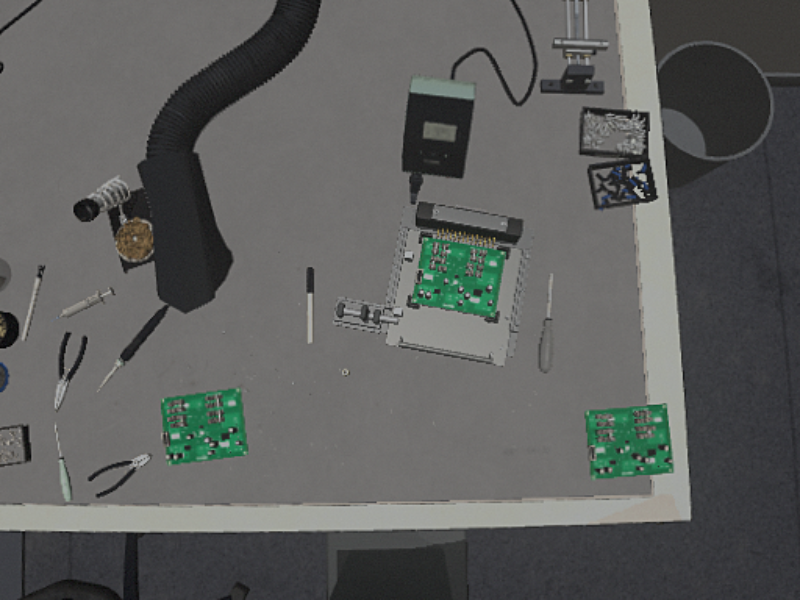

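The side view shows the dock at about (380,320) with the bolt tab at (407,350), the standoff at (478,390) and the marker at (415,418), both px in the 800-wide picture. In the top view the lip runs from (388,348) to (503,362). The tab is near (377,315), the marker (310,305), the standoff (345,372) and the driver (547,325). I'll measure these from depth.

Run:
```python
from h import *
f=np.load("f_top0.npz"); im,d=f["im"],f["d"]
v,u=np.mgrid[0:384,0:512]; P=back("top",u,v,d); np.save("P_top0.npy",P)
z=P[...,2]; print("bench z med",np.median(z[250:300,180:330]))
c=im[120:260,190:370]
cv2.imwrite("pics/topcrop.png",cv2.resize(c[:,:,::-1],None,fx=4.4,fy=4.2,interpolation=cv2.INTER_CUBIC))
h=np.clip(z*3,0,255).astype(np.uint8)[120:260,190:370]
cv2.imwrite("pics/toph.png",cv2.resize(cv2.applyColorMap(h,cv2.COLORMAP_JET),None,fx=4.4,fy=4.2,interpolation=cv2.INTER_NEAREST))
print("fume", P[150:200,100:150][z[150:200,100:150]>60][:, :].min(0), P[150:200,100:150][z[150:200,100:150]>60].max(0))
f=np.load("f_side0.npz"); im=f["im"]; c=im[170:280,170:320]
cv2.imwrite("pics/sidecrop.png",cv2.resize(c[:,:,::-1],None,fx=5.3,fy=5.3,interpolation=cv2.INTER_CUBIC))
```

```text
bench z med 3.007764098943825
fume [492.19915445 -58.0573272   60.24819144] [ 750.25165841  330.08246224 1083.4240788 ]
```

View pics/topcrop.png

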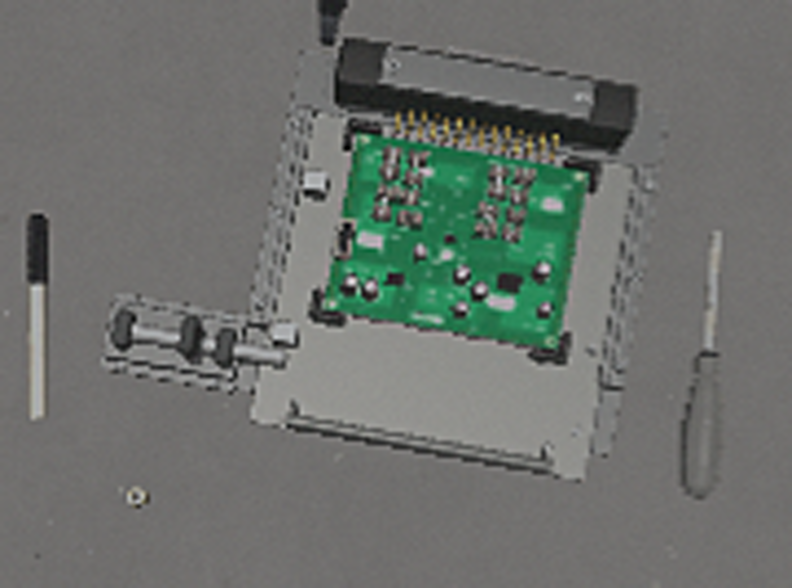

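View pics/toph.png

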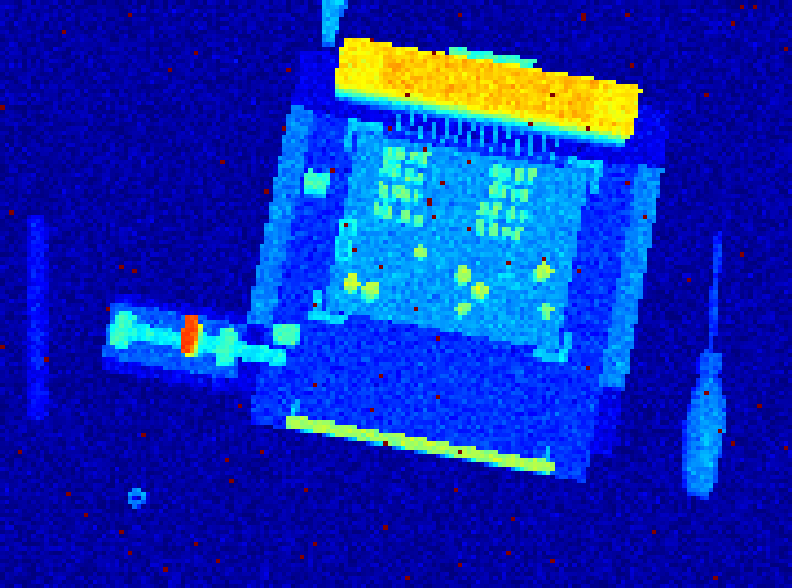

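View pics/sidecrop.png

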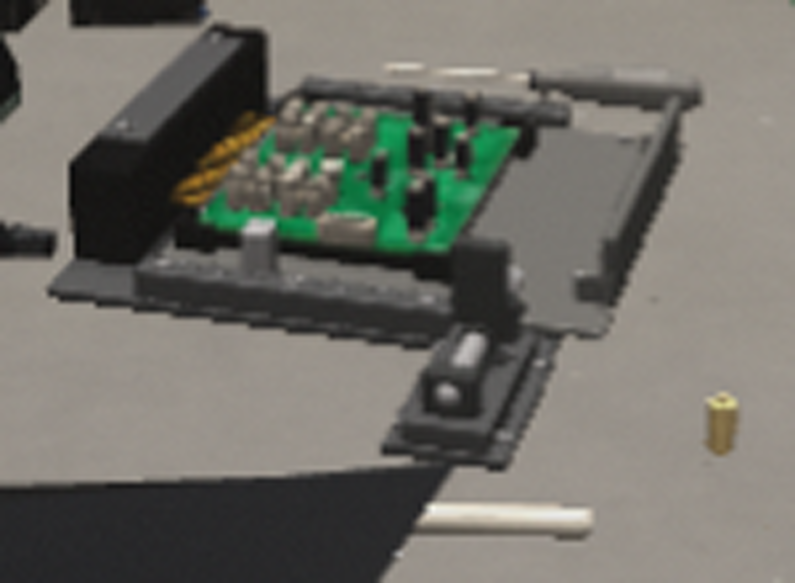

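Run:
```python
from h import *
P=np.load("P_top0.npy"); 
f=np.load("f_top0.npz"); im,d=f["im"],f["d"]
def reg(x0,x1,y0,y1): # crop px -> full
    return slice(int(120+y0/4.2),int(120+y1/4.2)),slice(int(190+x0/4.4),int(190+x1/4.4))
def sel(b,zl,zh):
    Q=P[reg(*b)].reshape(-1,3); return Q[(Q[:,2]>zl)&(Q[:,2]<zh)]
bench=P[240:260,230:330].reshape(-1,3); print("bench",np.median(bench[:,2]), np.median(P[130:180,340:350][...,2]))
lip=sel((270,570,395,485),38,58)
c=lip.mean(0); w,V=np.linalg.eigh(np.cov(lip[:,:2].T)); t=V[:,1]; t*=np.sign(t[1])
yaw=np.degrees(np.arctan2(t[1],t[0]))-90; print("lip c",c,"yaw",yaw,"len",np.ptp((lip[:,:2]-c[:2])@t), "std n",np.sqrt(w[0]),len(lip))
n=np.array([t[1],-t[0]]); 
a=(lip[:,:2]-c[:2])@n; s=(lip[:,:2]-c[:2])@t; print(np.percentile(a,[2,50,98]),np.percentile(s,[0,1,50,99,100]), np.median(lip[:,2]))
blk=sel((325,650,30,150),50,75)
w,V=np.linalg.eigh(np.cov(blk[:,:2].T)); tb=V[:,1]*np.sign(V[1,1]); print("blk",blk.mean(0),np.degrees(np.arctan2(tb[1],tb[0]))-90,np.median(blk[:,2]))
tab=sel((170,215,305,365),60,90)
m=np.median(tab,0); print("tab",m,len(tab)); q=(tab[:,:2]-m[:2]); print("x ext",np.percentile(q@n,[0,5,95,100]),"y ext",np.percentile(q@t,[0,5,95,100]))
for nm,b in dict(sadL=(108,140,305,355),sadR=(215,240,325,370)).items():
    q=sel(b,33,60); print(nm,np.median(q,0),len(q))
# in dock coordinates relative to lip centre
cc=c[:2]
R=np.c_[n,t]
for nm,b,zl,zh in [("tab",(170,215,305,365),60,90),("standoff",(120,150,485,510),15,40),("marker",(25,50,210,420),9,30),("driver",(675,735,225,500),9,40),("tiplug",(240,300,318,350),30,60)]:
    q=sel(b,zl,zh); r=(q[:,:2]-cc)@R; print(nm,"world",np.median(q,0).round(1),"rel lip x",np.percentile(r[:,0],[2,50,98]).round(1),"y",np.percentile(r[:,1],[2,50,98]).round(1),np.median(q[:,2]))
```

```text
bench 2.9987031621394626 3.2138893671379054
lip c [ 557.01351057 -107.14477402   45.31427876] yaw -12.057240794326773 len 148.13830662132463 std n 2.013853514762635 176
[-3.20964861 -0.06430986  3.35502058] [-74.20372453 -73.18318236  -0.12110919  73.24510621  73.9345821 ] 45.283828297744606
blk [ 765.38103029 -151.90073819   56.13893553] -11.843539766216608 56.26120703138109
tab [621.44948904  17.40721993  68.45819552] 30
x ext [-10.04975871  -9.34825708   9.51779387  10.07416848] y ext [-3.76258067 -3.38834574  2.97765188  3.98425984]
sadL [628.83162738  57.66557587  35.49452108] 34
sadR [617.56067027  -1.07074558  35.58141683] 34
tab world [621.4  17.4  68.5] rel lip x [27.  37.  46.9] y [131.7 135.  138.8] 68.45819552164215
standoff world [530.7  53.2  22.1] rel lip x [-63.8 -58.5 -54.2] y [146.4 150.6 154. ] 22.11394973449543
marker world [638.5 109.   11.3] rel lip x [-20.4  35.4  94.8] y [214.5 229.2 243.6] 11.262995278958652
driver world [ 569.5 -271.4   19.7] rel lip x [  2.6  46.6 150.5] y [-168.1 -155.4 -147.9] 19.745833254475215
tiplug world [623.7 -33.6  36.6] rel lip x [38.9 49.3 56.1] y [ 78.6  86.3 109.3] 36.60059637605364
```

```bash
cat >> h.py <<'E'
from scipy.spatial.transform import Rotation as Ro
YAW=np.radians(-12.0); XD=np.array([np.cos(YAW),np.sin(YAW),0]); YD=np.array([-np.sin(YAW),np.cos(YAW),0]); LIP=np.array([557.,-107.1,0])
def d2w(x,y,z): return LIP+XD*x+YD*y+np.array([0,0,z])
def w2d(p): p=np.asarray(p)-LIP; return np.array([p@XD,p@YD,p[2]])
def tool():
    s=env.state(); return s,Ro.from_euler('xyz',s["ee_rot"],degrees=True).as_matrix()
def goto(x,y,z): # TCP target in lip/dock frame: print shift cm in tool axes
    s,R=tool(); return (R.T@(d2w(x,y,z)-s["ee_pos"]))/10
E
python3 - <<'E'
from h import *
s,R=tool(); print(R.round(3)); print(w2d(s["ee_pos"]))
Rt=np.c_[[0,0,-1],YD,np.cross([0,0,-1],YD)]
for Rg in (Rt,Rt@np.diag([1,-1,-1])): print((Ro.from_matrix(R.T@Rg)).as_rotvec())
Rx=np.c_[[0,0,-1],XD,np.cross([0,0,-1],XD)]
for Rg in (Rx,Rx@np.diag([1,-1,-1])): print("jaw x",(Ro.from_matrix(R.T@Rg)).as_rotvec())
f=np.load("f_top0.npz");P=np.load("P_top0.npy"); ok=(f["d"]>100)&(P[...,2]>90)&(P[...,2]<900)
m=cv2.morphologyEx(ok.astype(np.uint8),cv2.MORPH_OPEN,np.ones((3,3)))
n,l,st,_=cv2.connectedComponentsWithStats(m)
for i in range(1,n):
    q=P[l==i]; print(st[i],q.min(0).round(),q.max(0).round())
q=P[(m>0)&(P[...,1]<300)&(P[...,0]<850)]; print("nozzle near:",q.min(0),q.max(0))
E
```

```text
[[ 0.     0.368 -0.93 ]
 [-0.    -0.93  -0.368]
 [-1.     0.    -0.   ]]
[-248.98428676 -490.04200507  197.68063429]
[-2.55538800e+00  8.07902005e-05 -5.19464202e-05]
[ 5.86204655e-01 -3.94854133e-05 -6.14100924e-05]
jaw x [-9.84591671e-01  1.59172572e-05 -7.32498618e-05]
jaw x [ 2.15700098e+00 -8.60680196e-05 -1.87026537e-05]
[  88    0  118  201 7208] [618.  77.  90.] [1126.  360.  142.]
[ 258   49   46   56 2186] [ 845. -160.   90.] [976. -50. 156.]
[ 47 123  22  19 259] [765. 415.  90.] [818. 457. 141.]
nozzle near: [ 617.70665347 -143.66648558   90.35351664] [849.97184035 299.98207031 136.72818062]
```

Run:
```python
from h import *
f=np.load("f_top0.npz");P=np.load("P_top0.npy"); 
m=(f["d"]>100)&(P[...,2]>35)&(P[...,2]<900)
m=cv2.morphologyEx(m.astype(np.uint8),cv2.MORPH_OPEN,np.ones((3,3)))>0
m&=(np.arange(512)<170)[None,:]
for x in range(600,900,20):
    q=P[m&(abs(P[...,0]-x)<10)]
    if len(q): print(x,"y",q[:,1].min().round(),q[:,1].max().round(),"z",np.percentile(q[:,2],[2,50,98]).round())
f=np.load("f_side0.npz");v,u=np.mgrid[0:384,0:512];P=back("side",u,v,f["d"])
print("side lower edge near tip", [P[r,c].round() for r,c in [(262,240),(280,230),(300,200),(325,165),(330,160),(290,120)]])
```

```text
620 y 258.0 295.0 z [121. 129. 136.]
640 y 239.0 321.0 z [105. 122. 133.]
660 y 233.0 330.0 z [ 87. 119. 132.]
680 y 229.0 328.0 z [ 73. 116. 132.]
700 y 229.0 331.0 z [ 55. 116. 130.]
720 y 229.0 333.0 z [ 47. 116. 129.]
740 y 236.0 335.0 z [ 55. 118. 129.]
760 y 245.0 448.0 z [ 59. 118. 129.]
780 y 253.0 457.0 z [ 68. 120. 134.]
800 y 257.0 450.0 z [ 70. 121. 134.]
820 y 261.0 446.0 z [ 58. 122. 137.]
840 y 266.0 442.0 z [ 43. 127. 139.]
860 y 269.0 431.0 z [ 52. 126. 138.]
880 y 272.0 349.0 z [ 91. 124. 132.]
side lower edge near tip [array([637., 282., 131.]), array([648., 307., 118.]), array([684., 331., 103.]), array([734., 330.,  58.]), array([743., 326.,  45.]), array([785., 336., 117.])]
```

Run:
```python
from h import *
print(goto(37,105,130), d2w(37,105,130))
```

```text
[  6.76684996 -33.74947503 -56.74160167] [615.02218876 -12.08723448 130.        ]
```

Call:
arm_command:
  slide:
    - [6.8,-33.7,-56.7]
    - [6.8,-33.7,-56.7]
    - [6.8,-33.7,-56.7]
    - [6.8,-33.7,-56.7]
    - [6.8,-33.7,-56.7]
    - [6.8,-33.7,-56.7]
    - [6.8,-33.7,-56.7]
    - [6.8,-33.7,-56.7]
    - [6.8,-33.7,-56.7]
    - [6.8,-33.7,-56.7]
    - [6.8,-33.7,-56.7]
    - [6.8,-33.7,-56.7]
    - [6.8,-33.7,-56.7]
    - [6.8,-33.7,-56.7]
    - [6.8,-33.7,-56.7]
    - [6.8,-33.7,-56.7]
    - [6.8,-33.7,-56.7]
    - [6.8,-33.7,-56.7]
    - [6.8,-33.7,-56.7]
    - [6.8,-33.7,-56.7]
  turn:
    - [-0.985,0,0]
    - [-0.985,0,0]
    - [-0.985,0,0]
    - [-0.985,0,0]
    - [-0.985,0,0]
    - [-0.985,0,0]
    - [-0.985,0,0]
    - [-0.985,0,0]
    - [-0.985,0,0]
    - [-0.985,0,0]
    - [-0.985,0,0]
    - [-0.985,0,0]
    - [-0.985,0,0]
    - [-0.985,0,0]
    - [-0.985,0,0]
    - [-0.985,0,0]
    - [-0.985,0,0]
    - [-0.985,0,0]
    - [-0.985,0,0]
    - [-0.985,0,0]
  grip: [255,255,255,255,255,255,255,255,255,255,255,255,255,255,255,255,255,255,255,255]
  newtons: 30

```text
time_s: 2.77
ee_pos: [614.1, -13.8, 129.8]
ee_rot: [-28.7, 90.0, -130.7]
force: [-0.7, -0.1, 0.7]
gripper_width: 0.4
```

Run:
```python
from h import *
s,R=tool(); print(s["ee_pos"],w2d(s["ee_pos"]),s["qpos"].round(1)); print(R.round(3)); print(goto(37,105,53),np.degrees(np.arctan2(R[1,1],R[0,1])))
for n in ["side","top"]:
    im,d=env.grab_frame(n); c=im[120:280,150:350]; np.savez("f_%s1.npz"%n,im=im,d=d)
    cv2.imwrite("pics/%s1.png"%n,cv2.resize(c[:,:,::-1],None,fx=3.5,fy=3.5,interpolation=cv2.INTER_CUBIC))
```

```text
[614.08791965 -13.75451219 129.8060857 ] [ 36.43279344 103.17491084 129.8060857 ] [-2.3 24.5 90.1 -0.  65.4  9.7]
[[-0.     0.978 -0.209]
 [-0.    -0.209 -0.978]
 [-1.    -0.     0.001]]
[ 7.68049424  0.0588239  -0.18660857] -12.037360549814467
```

View pics/side1.png

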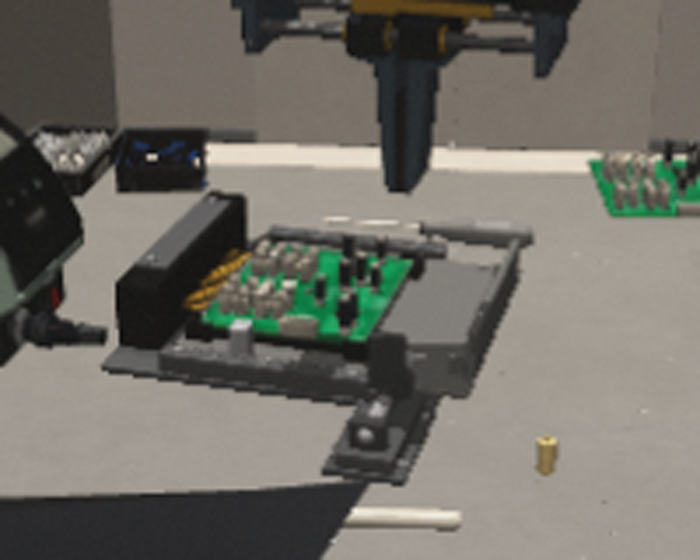

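View pics/top1.png

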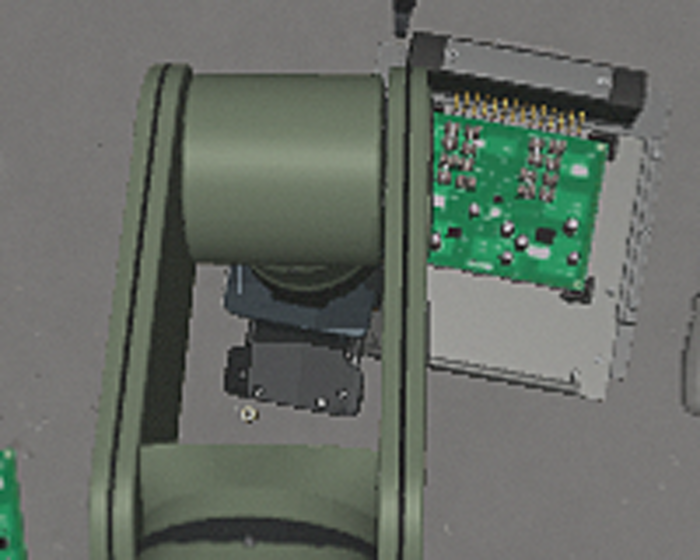

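The side view shows the shut fingers above the tray, with their tips at (402,190). They stand on the tray side of the tab at (390,350), clear of the board. Next I descend beside the tab.

Call:
arm_command:
  slide:
    - [2.0,0,0]
    - [4.0,0,0]
    - [5.5,0,0]
    - [6.7,0,0]
    - [7.4,0,0]
    - [7.7,0,0]
    - [7.7,0,0]
    - [7.7,0,0]
  turn:
    - [0,0,0]
    - [0,0,0]
    - [0,0,0]
    - [0,0,0]
    - [0,0,0]
    - [0,0,0]
    - [0,0,0]
    - [0,0,0]
  grip: [255,255,255,255,255,255,255,255]

```text
time_s: 3.53
ee_pos: [615.3, -13.1, 53.4]
ee_rot: [96.9, 89.9, -5.1]
force: [0.5, 0.3, -0.1]
gripper_width: 0.1
```

Run:
```python
from h import *
s,R=tool(); print(w2d(s["ee_pos"]),s["force"])
im,d=env.grab_frame("side"); c=im[120:280,150:350]
cv2.imwrite("pics/side2.png",cv2.resize(c[:,:,::-1],None,fx=3.5,fy=3.5,interpolation=cv2.INTER_CUBIC))
```

```text
[ 37.44056681 104.07200854  53.40371045] [ 0.5118157   0.27585298 -0.12189877]
```

View pics/side2.png

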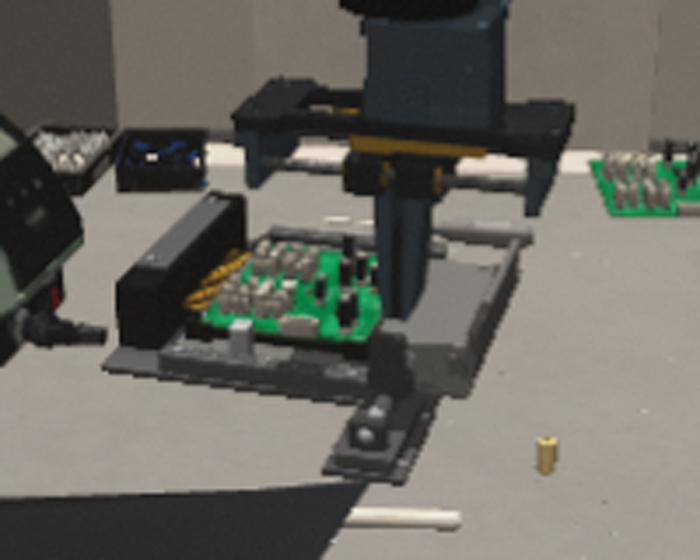

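The tips are low behind the tab (380,330), clear of the saddles. Now I push toward +y.

Call:
arm_command:
  slide:
    - [0,0,-0.4]
    - [0,0,-0.7]
    - [0,0,-0.9]
    - [0,0,-1.1]
    - [0,0,-1.3]
    - [0,0,-1.5]
    - [0,0,-1.7]
    - [0,0,-1.9]
    - [0,0,-2.1]
    - [0,0,-2.3]
    - [0,0,-2.5]
    - [0,0,-2.5]
    - [0,0,-2.5]
  turn:
    - [0,0,0]
    - [0,0,0]
    - [0,0,0]
    - [0,0,0]
    - [0,0,0]
    - [0,0,0]
    - [0,0,0]
    - [0,0,0]
    - [0,0,0]
    - [0,0,0]
    - [0,0,0]
    - [0,0,0]
    - [0,0,0]
  grip: [255,255,255,255,255,255,255,255,255,255,255,255,255]

```text
time_s: 4.67
ee_pos: [620.0, 11.8, 52.6]
ee_rot: [13.7, 90.0, -88.3]
force: [-0.4, -0.2, 0.4]
gripper_width: 0.5
```

Run:
```python
from h import *
s,R=tool(); print(w2d(s["ee_pos"]),s["force"], "dock f",s["force"]@XD,s["force"]@YD)
im,d=env.grab_frame("side"); c=im[120:280,150:350]
cv2.imwrite("pics/side3.png",cv2.resize(c[:,:,::-1],None,fx=3.5,fy=3.5,interpolation=cv2.INTER_CUBIC))
```

```text
[ 36.8970716  129.43481639  52.62185209] [-0.36865827 -0.23216285  0.40067985] dock f -0.3123328351533727 -0.3037378987902984
```

View pics/side3.png

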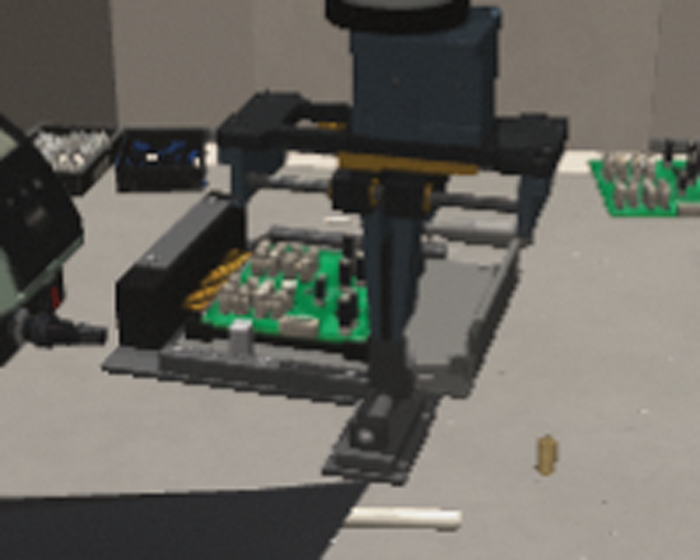

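Run:
```python
from h import *
a=np.load("f_side0.npz")["im"]; im,d=env.grab_frame("side"); np.savez("f_side3.npz",im=im,d=d)
c=np.hstack([x[200:265,230:290] for x in (a,im)])
cv2.imwrite("pics/cmp3.png",cv2.resize(c[:,:,::-1],None,fx=6.5,fy=6.5,interpolation=cv2.INTER_CUBIC))
for y in (135,142,149,159): print(y,(proj("side",[d2w(x,y,68) for x in (26,48)])-[230,200])*6.5)
t=env.search_frame("side","tab"); print(t)
v,u=np.mgrid[0:384,0:512];P=back("side",u,v,d); 
m=(u>235)&(u<285)&(v>205)&(v<265); q=np.array([w2d(p) for p in P[m]]); k=(abs(q[:,0]-37)<14)&(q[:,2]>40)&(q[:,2]<66); print(np.percentile(q[k][:,1],[0,10,25,50,75,90,100]))
```

```text
135 [[232.34836065 105.98961951]
 [161.98397965  97.25166236]]
142 [[226.75167086 116.10286724]
 [155.89220386 107.23765048]]
149 [[221.06960113 126.36967817]
 [149.70849807 117.37416449]]
159 [[212.80048494 141.3096739 ]
 [140.71115969 132.12256053]]
[{'point': [622.7, 24.2, 41.6], 'p': 0.59}]
[131.8512111  135.66671223 136.71482746 137.63183671 138.50497541
 139.62688719 140.64098439]
```

View pics/cmp3.png

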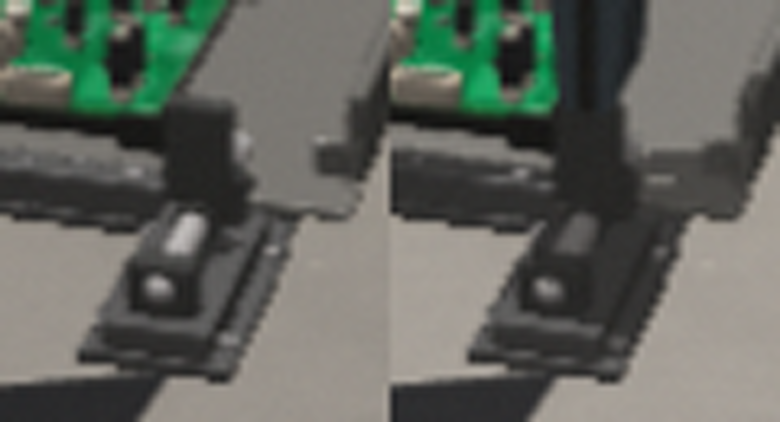

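Run:
```python
from h import *
for nm in ("f_side3.npz","f_side0.npz"):
    f=np.load(nm);d=f["d"];v,u=np.mgrid[0:384,0:512];P=back("side",u,v,d); 
    m=(u>235)&(u<285)&(v>150)&(v<265); q=np.array([w2d(p) for p in P[m]]); k=(abs(q[:,0]-37)<20)&(q[:,1]>95)
    for z in range(38,120,6):
        r=q[k&(abs(q[:,2]-z)<3)]
        if len(r): print(nm,z,np.percentile(r[:,1],[10,50,90]).round(1),np.percentile(r[:,0],[5,95]).round(1),len(r))
```

```text
f_side3.npz 38 [135.3 170.5 179.6] [26.8 45.5] 75
f_side3.npz 44 [135.9 137.3 139.4] [27.4 47.8] 29
f_side3.npz 50 [135.6 137.5 139.6] [26.8 47.6] 29
f_side3.npz 56 [135.9 137.6 139. ] [26.8 46.8] 27
f_side3.npz 62 [136.  137.8 139.7] [26.6 47.2] 35
f_side3.npz 68 [134.9 137.5 140.4] [26.9 45.4] 19
f_side3.npz 74 [142.2 145.2 146.4] [27.3 41.2] 23
f_side3.npz 80 [130.3 144.1 146.4] [25.4 43. ] 33
f_side3.npz 86 [125.7 143.8 146.4] [25.1 43.7] 37
f_side3.npz 92 [125.7 144.5 146.6] [24.3 43.4] 40
f_side3.npz 98 [134.8 144.3 147. ] [23.9 44.5] 42
f_side3.npz 104 [122.7 144.6 146.1] [23.3 45. ] 41
f_side3.npz 110 [129.1 144.7 146.1] [23.  45.1] 42
f_side3.npz 116 [133.7 144.9 147.1] [22.4 46.7] 46
f_side0.npz 38 [134.7 140.7 179.3] [26.6 45.3] 72
f_side0.npz 44 [135.9 137.8 139.7] [27.4 47.5] 27
f_side0.npz 50 [136.4 137.9 139.8] [26.9 47.1] 33
f_side0.npz 56 [135.7 137.3 139.4] [27.5 47. ] 27
f_side0.npz 62 [135.5 137.7 139.7] [26.7 47.5] 34
f_side0.npz 68 [133.8 136.5 138.8] [27.2 45.3] 34
```

Run:
```python
from h import *
for z in (45,55,65,71,75): print(z, proj("side",[d2w(37.4,104+16,z),d2w(37,129.4+16,z)]).round(1))
print(proj("side",d2w(36.4,103.2+16,122)), "seen",150+402/3.5,120+190/3.5)
K,k1,T=calib("side");print(K,k1,T.round(3))
s=env.state();print(s["qpos"],s["ee_pos"],s["gripper_width"])
```

```text
45 [[261.9 222.6]
 [258.9 228.4]]
55 [[261.9 218.2]
 [258.9 223.9]]
65 [[262.  213.7]
 [259.  219.3]]
71 [[262.  211. ]
 [259.  216.6]]
75 [[262.  209.2]
 [259.  214.7]]
[[262.90628083 187.34694661]] seen 264.8571428571429 174.28571428571428
[[418.53372667   0.         261.13349491]
 [  0.         418.53372667 198.76902911]
 [  0.           0.           1.        ]] -0.1155155460045508 [[-9.99000e-01 -4.20000e-02  1.00000e-02  6.19116e+02]
 [ 2.70000e-02 -4.10000e-01  9.12000e-01 -1.04555e+02]
 [-3.50000e-02  9.11000e-01  4.11000e-01 -8.45408e+02]
 [ 0.00000e+00  0.00000e+00  0.00000e+00  1.00000e+00]]
[ 1.90536568e-02  2.90646966e+01  9.47426635e+01 -8.62233139e-03
  5.61915280e+01  1.20031911e+01] [619.96697846  11.66216043  52.65485431] 0.3892322840087727
```

Run:
```python
from h import *
R0=np.array([[0,.368,-.93],[0,-.93,-.368],[-1,0,0]]); p0=np.array([211.57,-534.67,197.68])
for dx in (8,-18):
    print(dx,[proj("side",p0+R0@np.array([dx,sy*s,sz])).round(1)[0].tolist() for sy in (46,-46) for s in (1,) for sz in (-16,16)])
f=np.load("f_side0.npz");P=back("side",*np.mgrid[0:384,0:512][::-1],f["d"])
g=P[50:110,375:445].reshape(-1,3); l=(g-p0)@R0; k=np.abs(l).max(1)<90; l=l[k]
print(len(l),np.percentile(l,[0,1,50,99,100],axis=0).round())
c=f["im"][20:120,350:470]; cv2.imwrite("pics/grip0.png",cv2.resize(c[:,:,::-1],None,fx=6,fy=6,interpolation=cv2.INTER_CUBIC))
f=np.load("f_side1.npz");P=back("side",*np.mgrid[0:384,0:512][::-1],f["d"])
p0=np.array([614.1,-13.75,129.8]);R0=np.c_[[0,0,-1],XD,-YD]; g=P[100:200,200:330].reshape(-1,3); l=(g-p0)@R0; k=(np.abs(l).max(1)<100)&(abs(l[:,1])<10); l=l[k]
print(np.percentile(l,[0,1,50,95,99,100],axis=0).round())
```

```text
8 [[388.6, 100.7], [397.0, 100.3], [406.7, 106.7], [415.4, 106.3]]
-18 [[389.6, 92.4], [398.0, 92.1], [407.9, 98.0], [416.6, 97.7]]
535 [[-90. -65. -20.]
 [-90. -63. -19.]
 [-55. -50.  -3.]
 [-18.  55.  19.]
 [-16.  58.  21.]]
[[-98. -10. -22.]
 [-97. -10. -20.]
 [-59.   1. -16.]
 [-24.   8.  -3.]
 [-20.   9.  10.]
 [-18.  10.  13.]]
```

View pics/grip0.png

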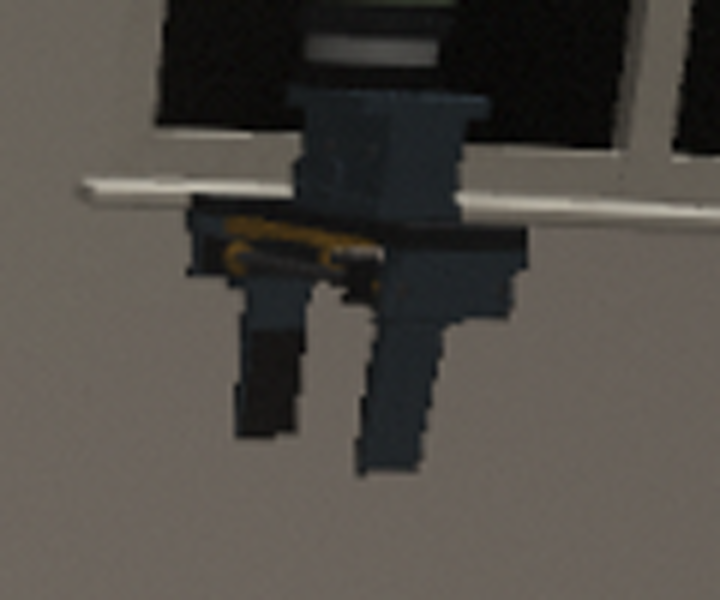

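The comparison shows the tab unmoved: (200,150) in both halves. The fingers passed over it with no force. Both the open and shut pictures put the fingertips about 18 mm behind the reported TCP, not 8 mm ahead of it. So the tips were at about z 71, just above the tab. I'll correct by 26 mm: retreat, lower and push again, checking by force and picture.

Call:
arm_command:
  slide:
    - [0,0,0.8]
    - [0,0,1.6]
    - [0,0,2.4]
    - [0,0,2.6]
    - [0,0,2.6]
    - [0.8,0,2.6]
    - [1.4,0,2.6]
    - [1.9,0,2.6]
    - [2.2,0,2.6]
    - [2.4,0,2.6]
    - [2.4,0,2.6]
    - [2.4,0,2.6]
  turn:
    - [0,0,0]
    - [0,0,0]
    - [0,0,0]
    - [0,0,0]
    - [0,0,0]
    - [0,0,0]
    - [0,0,0]
    - [0,0,0]
    - [0,0,0]
    - [0,0,0]
    - [0,0,0]
    - [0,0,0]
  grip: [255,255,255,255,255,255,255,255,255,255,255,255]

```text
time_s: 5.82
ee_pos: [614.6, -13.5, 28.5]
ee_rot: [-47.2, 90.0, -149.1]
force: [0.4, 0.0, 0.3]
gripper_width: 0.6
```

```bash
cat > look.py <<'E'
import sys
from h import *
n=sys.argv[1]
s,R=tool(); print("t",s["time_s"],"tcp dock",w2d(s["ee_pos"]).round(1),"f dock",(s["force"]@XD).round(2),(s["force"]@YD).round(2),s["force"][2].round(2))
im,d=env.grab_frame("side"); np.savez("f_side%s.npz"%n,im=im,d=d); c=im[120:280,150:350]
cv2.imwrite("pics/side%s.png"%n,cv2.resize(c[:,:,::-1],None,fx=3.5,fy=3.5,interpolation=cv2.INTER_CUBIC))
v,u=np.mgrid[0:384,0:512];P=back("side",u,v,d);q=(P-LIP)@np.c_[XD,YD,[0,0,1]]
k=(abs(q[...,0]-37)<9)&(q[...,2]>50)&(q[...,2]<66)&(q[...,1]>110)&(q[...,1]<185)
print("front face y z50-66",np.percentile(q[k][:,1],[10,50,90]).round(1),k.sum())
k=(abs(q[...,0]+3)<130)&(q[...,2]>34)&(q[...,2]<48)&(abs(q[...,1])<60)
# lip -> x histogram
h,e=np.histogram(q[k][:,0],np.arange(-140,60,10)); print("lip hist",[(int(a),int(b)) for a,b in zip(e,h) if b>8])
E
python3 look.py 4
```

```text
t 5.8167 tcp dock [ 36.9 103.5  28.5] f dock 0.43 0.12 0.32
front face y z50-66 [119.1 137.9 139.4] 77
lip hist [(-10, 75), (0, 20)]
```

View pics/side4.png

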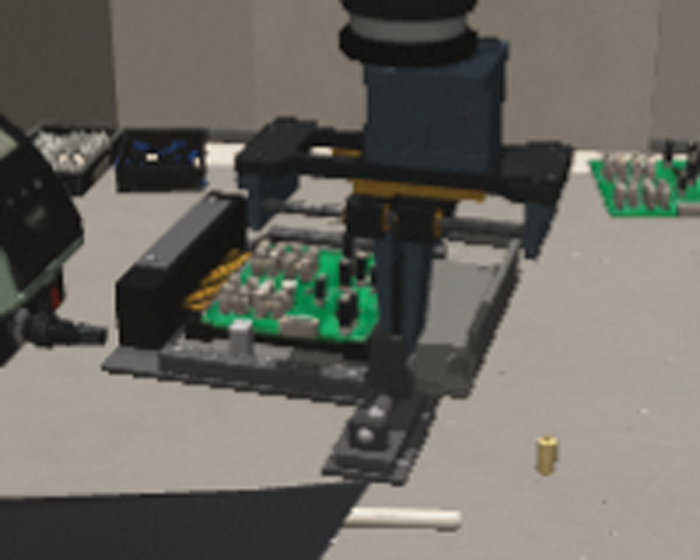

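The tips are now hidden behind the tab (390,350) and below its upper edge, with no contact. I push slowly.

Call:
arm_command:
  slide:
    - [0,0,-0.3]
    - [0,0,-0.5]
    - [0,0,-0.7]
    - [0,0,-0.9]
    - [0,0,-1.1]
    - [0,0,-1.3]
    - [0,0,-1.5]
    - [0,0,-1.7]
    - [0,0,-1.9]
  turn:
    - [0,0,0]
    - [0,0,0]
    - [0,0,0]
    - [0,0,0]
    - [0,0,0]
    - [0,0,0]
    - [0,0,0]
    - [0,0,0]
    - [0,0,0]
  grip: [255,255,255,255,255,255,255,255,255]

```text
time_s: 6.62
ee_pos: [618.6, 4.8, 28.8]
ee_rot: [28.4, 90.0, -73.6]
force: [-0.2, -2.4, 1.7]
gripper_width: 0.4
```

```bash
python3 look.py 5
```

```text
t 6.6167 tcp dock [ 37.  122.3  28.8] f dock 0.28 -2.44 1.65
front face y z50-66 [144.6 146.1 147.7] 67
lip hist [(-10, 77), (0, 16)]
```

View pics/side5.png

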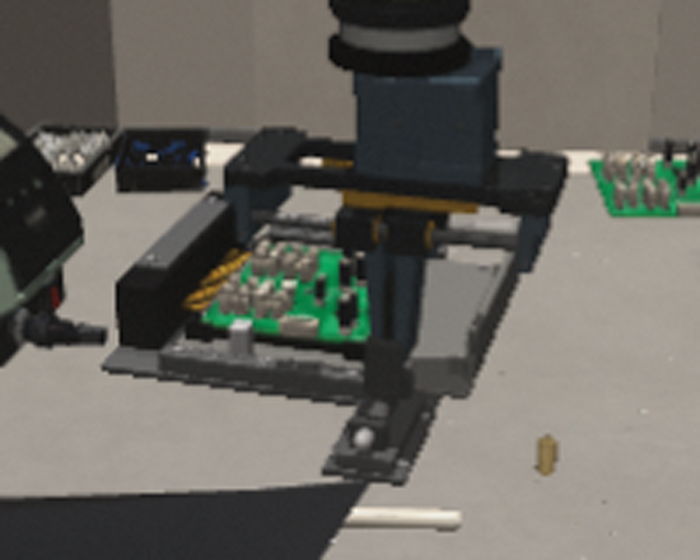

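The push reads 2.4 N and the tab face has moved about 8 mm, from y 137.8 to 146.1. I continue another 14 mm.

Call:
arm_command:
  slide:
    - [0,0,-0.2]
    - [0,0,-0.4]
    - [0,0,-0.6]
    - [0,0,-0.8]
    - [0,0,-1.0]
    - [0,0,-1.2]
    - [0,0,-1.3]
    - [0,0,-1.4]
    - [0,0,-1.4]
  turn:
    - [0,0,0]
    - [0,0,0]
    - [0,0,0]
    - [0,0,0]
    - [0,0,0]
    - [0,0,0]
    - [0,0,0]
    - [0,0,0]
    - [0,0,0]
  grip: [255,255,255,255,255,255,255,255,255]

```text
time_s: 7.42
ee_pos: [621.6, 18.9, 28.6]
ee_rot: [144.6, 90.0, 42.6]
force: [-0.9, -1.8, 1.3]
gripper_width: 0.2
```

```bash
python3 look.py 6
```

```text
t 7.4167 tcp dock [ 36.9 136.7  28.6] f dock -0.52 -1.99 1.32
front face y z50-66 [159.3 160.6 162.3] 66
lip hist [(-10, 63), (0, 14)]
```

The bolt is back about 23 mm (face y 160.6). Now I back off, lift, and move over the apron behind the lip.

Call:
arm_command:
  slide:
    - [0,0,0.5]
    - [0,0,0.8]
    - [-1.5,0,0.8]
    - [-3.2,0,1.0]
    - [-3.6,0,2.0]
    - [-3.6,0,5.0]
    - [-3.6,-0.3,8.0]
    - [-3.6,-0.5,11.0]
    - [-3.6,-0.5,13.0]
    - [-3.6,-0.5,13.7]
    - [-3.6,-0.5,13.7]
    - [-3.6,-0.5,13.7]
  turn:
    - [0,0,0]
    - [0,0,0]
    - [0,0,0]
    - [0,0,0]
    - [0,0,0]
    - [0,0,0]
    - [0,0,0]
    - [0,0,0]
    - [0,0,0]
    - [0,0,0]
    - [0,0,0]
    - [0,0,0]
  grip: [255,255,255,255,255,255,255,255,255,255,255,255]

```text
time_s: 8.47
ee_pos: [588.0, -114.3, 64.4]
ee_rot: [-158.9, 90.0, 99.0]
force: [-0.4, 0.8, 0.0]
gripper_width: 0.6
```

```bash
python3 look.py 7
```

```text
t 8.4667 tcp dock [31.9 -0.6 64.4] f dock -0.52 0.74 0.03
front face y z50-66 [159.2 160.7 162.2] 66
lip hist [(-10, 74), (0, 16)]
```

View pics/side7.png

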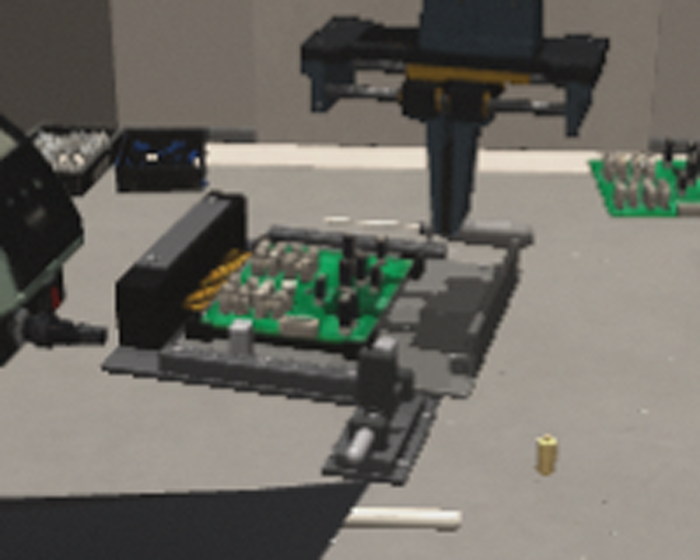

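The bolt's tab is standing back at (380,360). The shut fingertip is at (447,232) over the apron, between the board and the lip. I lower it.

Call:
arm_command:
  slide:
    - [1.5,0,0]
    - [3.0,0,0]
    - [4.2,0,0]
    - [5.0,0,0]
    - [5.5,0,0]
    - [5.7,0,0]
    - [5.7,0,0]
    - [5.7,0,0]
  turn:
    - [0,0,0]
    - [0,0,0]
    - [0,0,0]
    - [0,0,0]
    - [0,0,0]
    - [0,0,0]
    - [0,0,0]
    - [0,0,0]
  grip: [255,255,255,255,255,255,255,255]

```text
time_s: 9.18
ee_pos: [588.7, -114.2, 8.1]
ee_rot: [89.7, 89.9, -12.3]
force: [0.3, -0.4, -0.6]
gripper_width: 0.3
```

```bash
python3 look.py 8
```

```text
t 9.1833 tcp dock [32.5 -0.4  8.1] f dock 0.33 -0.3 -0.56
front face y z50-66 [159.  160.7 162.1] 66
lip hist [(-10, 76), (0, 16), (20, 34), (30, 22)]
```

View pics/side8.png

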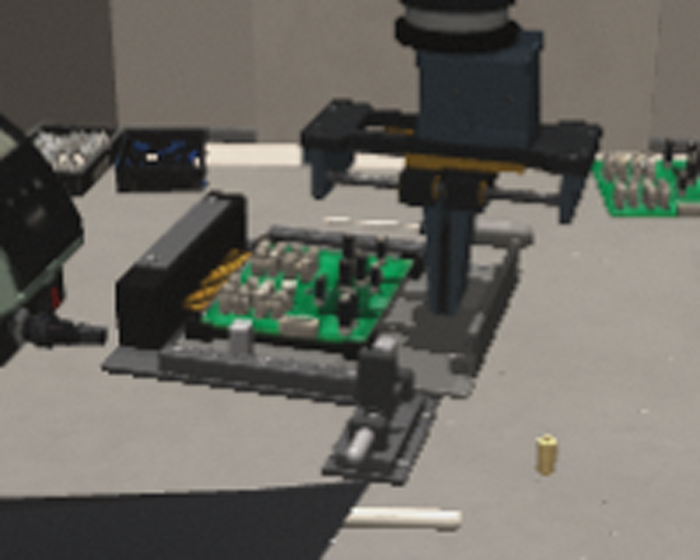

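The fingertip stands on the apron behind the lip at (445,310), clear of the board. I draw out gently.

Call:
arm_command:
  slide:
    - [0,-0.3,0]
    - [0,-0.7,0]
    - [0,-1.0,0]
    - [0,-1.2,0]
    - [0,-1.4,0]
    - [0,-1.6,0]
    - [0,-1.8,0]
    - [0,-2.0,0]
    - [0,-2.2,0]
    - [0,-2.4,0]
    - [0,-2.6,0]
    - [0,-2.8,0]
    - [0,-3.0,0]
  turn:
    - [0,0,0]
    - [0,0,0]
    - [0,0,0]
    - [0,0,0]
    - [0,0,0]
    - [0,0,0]
    - [0,0,0]
    - [0,0,0]
    - [0,0,0]
    - [0,0,0]
    - [0,0,0]
    - [0,0,0]
    - [0,0,0]
  grip: [255,255,255,255,255,255,255,255,255,255,255,255,255]

```text
time_s: 10.32
ee_pos: [558.9, -108.2, 7.8]
ee_rot: [81.7, 90.0, -20.3]
force: [2.4, 0.1, 0.8]
gripper_width: 0.6
```

```bash
python3 look.py 9
```

```text
t 10.3167 tcp dock [ 2.1 -0.7  7.8] f dock 2.38 0.56 0.78
front face y z50-66 [159.2 160.6 161.9] 67
lip hist [(-20, 91), (-10, 18), (0, 26)]
```

View pics/side9.png

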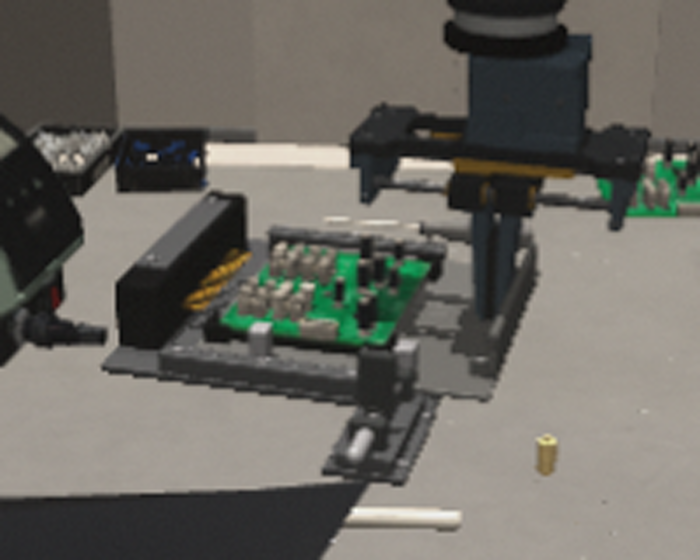

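The tray follows, reading 2.4 N with the lip now at (515,290), and the board rides along. I continue.

Call:
arm_command:
  slide:
    - [0,-0.3,0]
    - [0,-0.7,0]
    - [0,-1.2,0]
    - [0,-1.7,0]
    - [0,-2.3,0]
    - [0,-2.9,0]
    - [0,-3.5,0]
    - [0,-4.1,0]
    - [0,-4.7,0]
    - [0,-5.3,0]
    - [0,-5.9,0]
    - [0,-6.5,0]
    - [0,-7.1,0]
    - [0,-7.7,0]
    - [0,-8.2,0]
    - [0,-8.6,0]
    - [0,-9.0,0]
    - [0,-9.3,0]
    - [0,-9.6,0]
    - [0,-9.8,0]
  turn:
    - [0,0,0]
    - [0,0,0]
    - [0,0,0]
    - [0,0,0]
    - [0,0,0]
    - [0,0,0]
    - [0,0,0]
    - [0,0,0]
    - [0,0,0]
    - [0,0,0]
    - [0,0,0]
    - [0,0,0]
    - [0,0,0]
    - [0,0,0]
    - [0,0,0]
    - [0,0,0]
    - [0,0,0]
    - [0,0,0]
    - [0,0,0]
    - [0,0,0]
  grip: [255,255,255,255,255,255,255,255,255,255,255,255,255,255,255,255,255,255,255,255]

```text
time_s: 12.03
ee_pos: [462.5, -87.7, 7.6]
ee_rot: [-83.8, 90.0, 174.3]
force: [1.8, -0.1, 1.9]
gripper_width: 0.4
```

```bash
python3 look.py 10
python3 - <<'E'
from h import *
for n in ("0","9","10"):
    f=np.load("f_side%s.npz"%n);v,u=np.mgrid[0:384,0:512];P=back("side",u,v,f["d"]);q=(P-LIP)@np.c_[XD,YD,[0,0,1]]
    k=(q[...,2]>36)&(q[...,2]<50)&(q[...,1]>25)&(q[...,1]<72)&(q[...,0]<30)&(q[...,0]>-150)
    print(n,np.percentile(q[k][:,0],[5,25,50,75,95]).round(1),k.sum())
E
```

```text
t 12.0333 tcp dock [-96.5  -0.7   7.6] f dock 1.82 0.24 1.87
front face y z50-66 [159.2 160.5 162.1] 71
lip hist [(-120, 41), (-110, 43), (-100, 23), (-90, 11), (-40, 13), (-30, 54), (-20, 38), (-10, 38), (0, 27), (10, 33), (20, 45), (30, 47), (40, 60)]
0 [-3.9 -3.5 -2.3 -0.5  1.8] 43
9 [-16.5 -16.  -14.9 -13.  -11. ] 43
10 [-112.9 -108.8  -27.9   16.9   24.2] 103
```

View pics/side10.png

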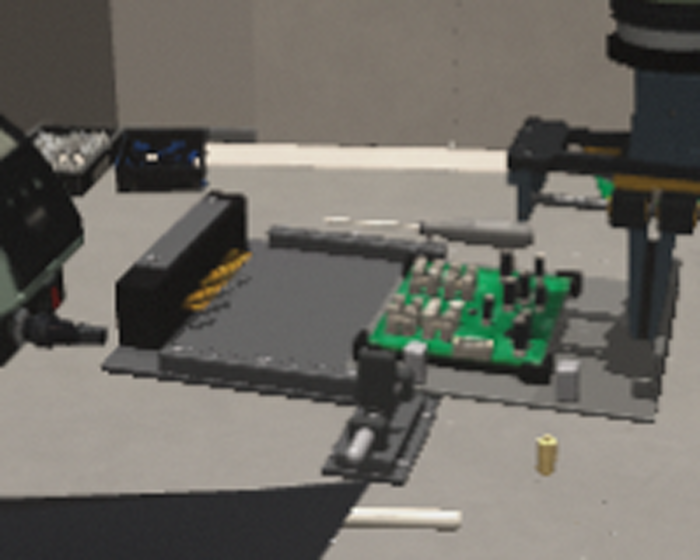

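The tray is out about 110 mm, with the lip at (665,340) and the board seated between the nest corners. Now the last millimetres, slowly, until the stop shows in the force.

Call:
arm_command:
  slide:
    - [0,-0.2,0]
    - [0,-0.4,0]
    - [0,-0.5,0]
    - [0,-0.6,0]
    - [0,-0.7,0]
    - [0,-0.8,0]
    - [0,-0.8,0]
  turn:
    - [0,0,0]
    - [0,0,0]
    - [0,0,0]
    - [0,0,0]
    - [0,0,0]
    - [0,0,0]
    - [0,0,0]
  grip: [255,255,255,255,255,255,255]

```text
time_s: 12.67
ee_pos: [454.7, -86.1, 7.5]
ee_rot: [-81.5, 90.0, 176.5]
force: [1.6, 0.1, 0.6]
gripper_width: 0.4
```

Call:
arm_command:
  slide:
    - [0,-0.05,0]
    - [0,-0.1,0]
    - [0,-0.15,0]
    - [0,-0.2,0]
    - [0,-0.2,0]
  turn:
    - [0,0,0]
    - [0,0,0]
    - [0,0,0]
    - [0,0,0]
    - [0,0,0]
  grip: [255,255,255,255,255]

```text
time_s: 13.08
ee_pos: [453.9, -85.9, 7.7]
ee_rot: [87.1, 89.9, -14.9]
force: [5.6, -0.6, -2.5]
gripper_width: 0.6
```

```bash
python3 look.py 11
```

```text
t 13.0833 tcp dock [-105.2   -0.7    7.7] f dock 5.58 0.53 -2.5
front face y z50-66 [159.4 160.4 162.1] 65
lip hist [(-130, 29), (-120, 53), (-110, 29), (-100, 13), (-40, 58), (-30, 39), (-20, 36), (-10, 25), (0, 23), (10, 39), (20, 61), (30, 57), (40, 57)]
```

Call:
arm_command:
  slide:
    - [0,-0.05,0]
    - [0,-0.1,0]
    - [0,-0.15,0]
    - [0,-0.15,0]
  turn:
    - [0,0,0]
    - [0,0,0]
    - [0,0,0]
    - [0,0,0]
  grip: [255,255,255,255]

```text
time_s: 13.47
ee_pos: [454.0, -86.0, 7.9]
ee_rot: [88.9, 89.7, -13.1]
force: [6.6, -1.4, -5.2]
gripper_width: 0.4
```

```bash
python3 look.py 12
```

```text
t 13.4667 tcp dock [-105.1   -0.7    7.9] f dock 6.79 0.05 -5.17
front face y z50-66 [158.9 160.7 162.1] 66
lip hist [(-130, 30), (-120, 43), (-110, 29), (-100, 12), (-40, 57), (-30, 38), (-20, 35), (-10, 27), (0, 25), (10, 40), (20, 58), (30, 60), (40, 56)]
```

View pics/side12.png

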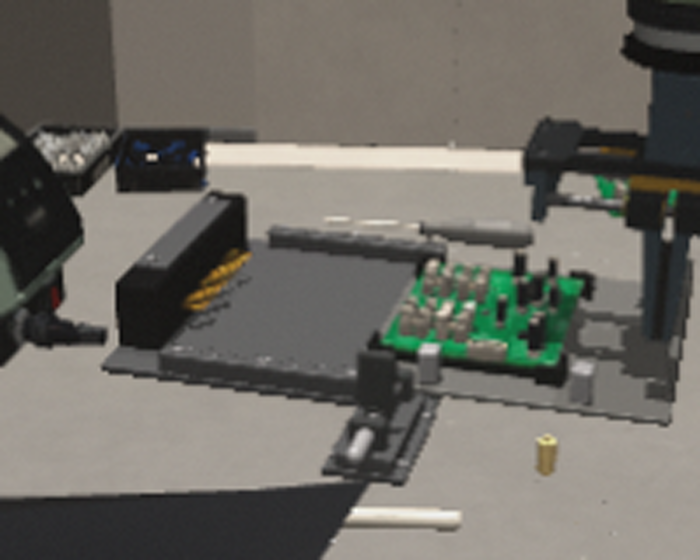

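The TCP has stopped at −105 while the force rises to 6.8 N, and the tray's second lug at (430,362) is just past the bolt tip. The tray is at its stop. I unhook, lift and go round to the +y side of the tab.

Call:
arm_command:
  slide:
    - [0,0.3,0]
    - [0,0.7,0]
    - [0,0.8,0]
    - [-2.0,0.8,0]
    - [-4.5,0.8,0]
    - [-6.2,0.8,0]
    - [-6.2,2.0,-2.0]
    - [-6.2,4.5,-5.0]
    - [-6.2,7.0,-8.5]
    - [-6.2,9.5,-12.0]
    - [-6.2,12.0,-15.5]
    - [-6.2,13.8,-18.0]
    - [-6.2,14.3,-18.9]
    - [-6.2,14.3,-18.9]
    - [-6.2,14.3,-18.9]
  turn:
    - [0,0,0]
    - [0,0,0]
    - [0,0,0]
    - [0,0,0]
    - [0,0,0]
    - [0,0,0]
    - [0,0,0]
    - [0,0,0]
    - [0,0,0]
    - [0,0,0]
    - [0,0,0]
    - [0,0,0]
    - [0,0,0]
    - [0,0,0]
    - [0,0,0]
  grip: [255,255,255,255,255,255,255,255,255,255,255,255,255,255,255]

```text
time_s: 14.77
ee_pos: [629.0, 69.4, 68.7]
ee_rot: [-62.5, 89.8, -164.4]
force: [-0.4, 0.3, 0.8]
gripper_width: 0.7
```

```bash
python3 look.py 13
```

```text
t 14.7667 tcp dock [ 33.7 187.7  68.7] f dock -0.48 0.2 0.84
front face y z50-66 [159.  160.8 162.1] 59
lip hist [(-130, 32), (-120, 38), (-40, 56), (-30, 36), (-20, 39), (-10, 24), (0, 23), (10, 42), (20, 58), (30, 62), (40, 55)]
```

View pics/side13.png

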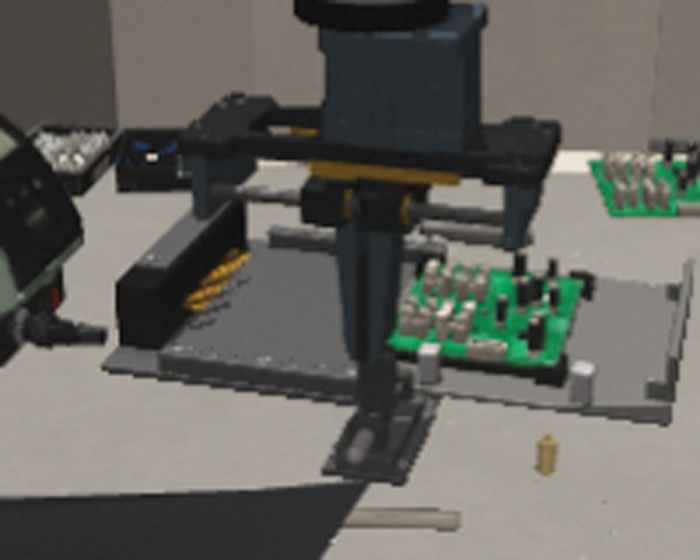

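The fingers are above and on the +y side of the tab, tip at (370,360). The lip stays at (680,310) and the board is seated. I lower them.

Call:
arm_command:
  slide:
    - [0.8,0.3,0]
    - [1.8,0.3,0]
    - [2.8,0.3,0]
    - [3.5,0.3,0]
    - [3.9,0.3,0]
    - [4.0,0.3,0]
    - [4.0,0.3,0]
  turn:
    - [0,0,0]
    - [0,0,0]
    - [0,0,0]
    - [0,0,0]
    - [0,0,0]
    - [0,0,0]
    - [0,0,0]
  grip: [255,255,255,255,255,255,255]

```text
time_s: 15.4
ee_pos: [633.4, 69.0, 29.1]
ee_rot: [-66.7, 89.9, -168.7]
force: [0.7, -0.4, 0.5]
gripper_width: 0.8
```

```bash
python3 look.py 14
```

```text
t 15.4 tcp dock [ 38.1 188.2  29.1] f dock 0.79 -0.24 0.48
front face y z50-66 [159.8 160.7 161.6] 3
lip hist [(-130, 28), (-120, 36), (-40, 58), (-30, 35), (0, 22), (10, 35), (20, 53), (30, 55), (40, 53)]
```

View pics/side14.png

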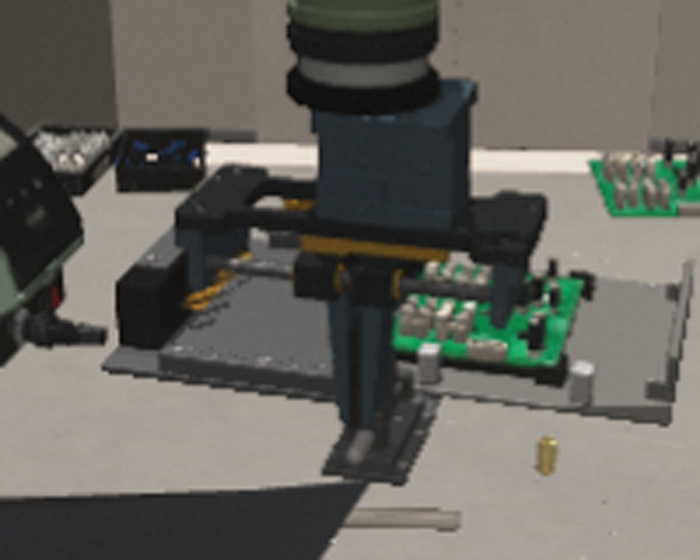

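The tips are in front of the tab (370,430), clear of the saddle. I push the bolt home.

Call:
arm_command:
  slide:
    - [0,0,0.4]
    - [0,0,0.8]
    - [0,0,1.0]
    - [0,0,1.2]
    - [0,0,1.4]
    - [0,0,1.6]
    - [0,0,1.8]
    - [0,0,2.0]
    - [0,0,2.2]
    - [0,0,2.4]
    - [0,0,2.6]
    - [0,0,2.8]
    - [0,0,3.0]
    - [0,0,3.15]
    - [0,0,3.25]
    - [0,0,3.25]
  turn:
    - [0,0,0]
    - [0,0,0]
    - [0,0,0]
    - [0,0,0]
    - [0,0,0]
    - [0,0,0]
    - [0,0,0]
    - [0,0,0]
    - [0,0,0]
    - [0,0,0]
    - [0,0,0]
    - [0,0,0]
    - [0,0,0]
    - [0,0,0]
    - [0,0,0]
    - [0,0,0]
  grip: [255,255,255,255,255,255,255,255,255,255,255,255,255,255,255,255]

```text
time_s: 16.78
ee_pos: [627.1, 37.4, 29.7]
ee_rot: [130.6, 90.0, 28.6]
force: [1.0, 2.4, 1.0]
gripper_width: 0.9
```

```bash
python3 look.py 15
```

```text
t 16.7833 tcp dock [ 38.6 155.9  29.7] f dock 0.45 2.59 1.03
front face y z50-66 [169.4 171.2 172.4] 69
lip hist [(-130, 30), (-120, 40), (-40, 61), (-30, 33), (-20, 19), (-10, 12), (0, 22), (10, 35), (20, 49), (30, 47), (40, 48)]
```

Call:
arm_command:
  slide:
    - [0,0,0.05]
    - [0,0,0.1]
    - [0,0,0.15]
    - [0,0,0.2]
    - [0,0,0.2]
  turn:
    - [0,0,0]
    - [0,0,0]
    - [0,0,0]
    - [0,0,0]
    - [0,0,0]
  grip: [255,255,255,255,255]

```text
time_s: 17.25
ee_pos: [627.1, 37.4, 29.8]
ee_rot: [168.1, 89.8, 66.0]
force: [1.5, 7.7, 1.4]
gripper_width: 0.2
```

```bash
python3 look.py 16
```

```text
t 17.25 tcp dock [ 38.6 155.9  29.8] f dock -0.1 7.84 1.43
front face y z50-66 [169.3 171.  173.1] 67
lip hist [(-130, 29), (-120, 40), (-40, 64), (-30, 37), (-20, 20), (-10, 10), (0, 21), (10, 36), (20, 50), (30, 50), (40, 44)]
```

Call:
arm_command:
  slide:
    - [0,0,0.1]
    - [0,0,0.2]
    - [0,0,0.3]
    - [0,0,0.3]
  turn:
    - [0,0,0]
    - [0,0,0]
    - [0,0,0]
    - [0,0,0]
  grip: [255,255,255,255]

```text
time_s: 17.63
ee_pos: [627.2, 37.3, 29.9]
ee_rot: [171.8, 89.5, 69.7]
force: [3.7, 16.1, -0.2]
gripper_width: 0.5
```

```bash
python3 look.py 17
```

```text
t 17.6333 tcp dock [ 38.6 155.9  29.9] f dock 0.29 16.55 -0.2
front face y z50-66 [169.5 170.8 172.7] 68
lip hist [(-130, 27), (-120, 38), (-40, 59), (-30, 35), (-20, 20), (-10, 12), (0, 23), (10, 40), (20, 51), (30, 53), (40, 44)]
```

It's a solid stop: 16.5 N with no further movement. I back off, lift and move clear to check.

Call:
arm_command:
  slide:
    - [0,0,-0.3]
    - [0,0,-0.8]
    - [0,0,-1.4]
    - [0,0,-1.6]
    - [-2.0,0,-1.6]
    - [-5.0,0,-1.6]
    - [-8.0,0,-1.6]
    - [-11.0,0,-1.6]
    - [-14.0,-3.0,0]
    - [-16.0,-6.0,4.0]
    - [-16.0,-9.0,8.0]
    - [-16.0,-12.0,12.0]
    - [-16.0,-15.0,16.0]
    - [-16.0,-18.0,20.0]
    - [-16.0,-20.0,24.0]
    - [-16.0,-20.0,28.0]
    - [-16.0,-20.0,31.0]
    - [-16.0,-20.0,32.0]
    - [-16.0,-20.0,32.0]
    - [-16.0,-20.0,32.0]
  turn:
    - [0,0,0]
    - [0,0,0]
    - [0,0,0]
    - [0,0,0]
    - [0,0,0]
    - [0,0,0]
    - [0,0,0]
    - [0,0,0]
    - [0,0,0]
    - [0,0,0]
    - [0,0,0]
    - [0,0,0]
    - [0,0,0]
    - [0,0,0]
    - [0,0,0]
    - [0,0,0]
    - [0,0,0]
    - [0,0,0]
    - [0,0,0]
    - [0,0,0]
  grip: [255,255,255,255,255,255,255,255,255,255,255,255,255,255,255,255,255,255,255,255]

```text
time_s: 19.35
ee_pos: [362.5, -240.8, 189.5]
ee_rot: [-78.9, 90.0, 178.8]
force: [-0.3, 0.7, -0.4]
gripper_width: 0.4
```

```bash
python3 look.py 18
python3 - <<'E'
from h import *
im,d=env.grab_frame("top"); np.savez("f_top18.npz",im=im,d=d); c=im[120:270,190:370]
cv2.imwrite("pics/top18.png",cv2.resize(c[:,:,::-1],None,fx=4.4,fy=4,interpolation=cv2.INTER_CUBIC))
P=back("top",*np.mgrid[0:384,0:512][::-1],d); q=(P-LIP)@np.c_[XD,YD,[0,0,1]]
def S(x0,x1,y0,y1,z0,z1): 
    k=(q[...,0]>x0)&(q[...,0]<x1)&(q[...,1]>y0)&(q[...,1]<y1)&(q[...,2]>z0)&(q[...,2]<z1); return q[k]
for nm,a in dict(tab=(20,55,115,175,60,80),lip=(-140,-95,-80,80,38,58),standoff=(-80,-40,135,165,15,30),marker=(-60,130,205,260,9,30),driver=(-30,180,-185,-135,9,40)).items():
    r=S(*a); print(nm,len(r), r.mean(0).round(1) if nm=="lip" else np.median(r,0).round(1) if len(r) else "")
E
```

```text
t 19.35 tcp dock [-162.5 -171.2  189.5] f dock -0.48 0.63 -0.39
front face y z50-66 [135.1 136.8 138.4] 63
lip hist [(-130, 30), (-120, 40), (-40, 60), (-30, 37), (-20, 37), (-10, 25), (0, 24), (10, 40), (20, 59), (30, 58), (40, 57)]
tab 32 [ 37.  133.5  67.1]
lip 184 [-120.2    0.2   45.4]
standoff 13 [-58.3 150.5  22. ]
marker 166 [ 35.5 228.5  11.6]
driver 315 [  46.1 -155.4   19.9]
```

View pics/side18.png

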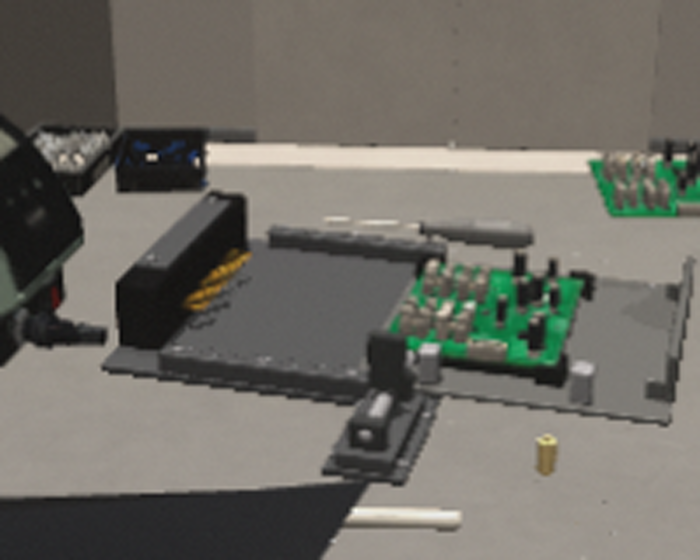

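View pics/top18.png

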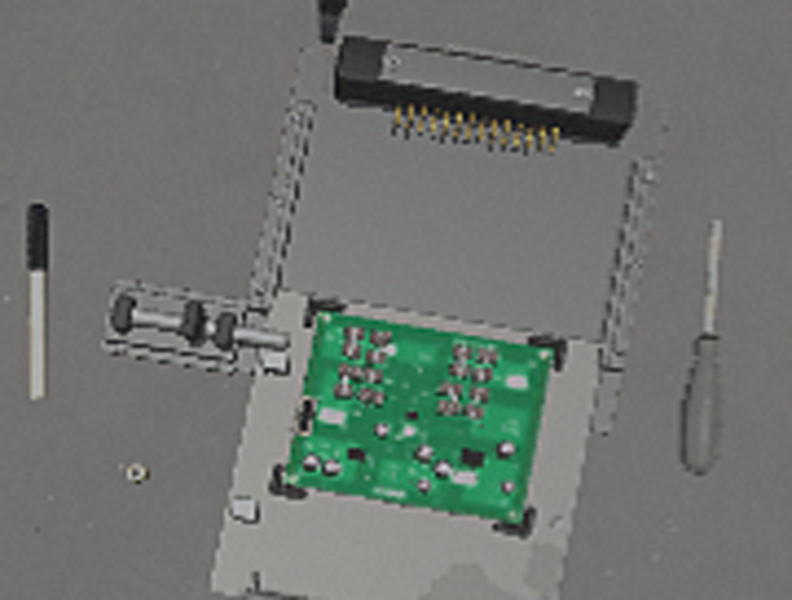

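The pictures show the lip drawn 120.2 mm and the bolt tip at (285,340) in the top view behind the second lug at (275,360). The board sits within its four nest corners, and the marker, standoff and driver are unmoved. I hand the job in.

```bash
python3 -c "
from h import *
print(env.job_done(), env.state()['time_s'])"
```

```text
the job is handed in; nothing more can be done
the job is handed in; nothing more can be done
```

The tray is drawn fully out and locked open, with the board still seated in its nest. I pushed the bolt back about 23 mm with shut fingertips. Then I hooked the tray's lip from behind, drew the tray to its stop, and pushed the bolt home behind the second lug. The job was handed in at about 20 s of the 54 s allowed, and no verdict was reported.

- **Tray:** the last top picture shows the lip 120.2 mm from where it started. While drawing, the arm stopped moving as the force rose to about 7 N, which marks the stop.
- **Bolt:** pushing home ended at a solid stop, 16.5 N with no further movement. The tab's final position is within 1–1.5 mm of where it began, slightly further home, which is within camera accuracy.
- **Board and bystanders:** the board lies within its four nest corners. The marker, standoff and driver are where they were, to within 1 mm.
- **Arm:** it ended well clear of everything and touching nothing.

**Disagreement:** the fingertips sit about 18 mm behind the reported TCP, not 8 mm ahead as stated. Because of this my first push passed just over the tab without touching it. I checked this against the pictures and allowed for it in every later move.

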